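# Unclip the charged handles and crate them

## Robot

A 7-joint arm with a two-finger parallel gripper is mounted at the origin on the work surface. World frame = base frame: x ahead of the robot, y to its left, z up, the work surface at z = 0. Lengths are in m, angles in rad, forces in N, time in s.
With the tool pointing down it reaches from about 0.425 to 0.825 m from the base axis. Payload 3.6 kg.
Tool frame: the origin (TCP) lies at the very end of the fingers, on their centre line; the grasp point (between the pads) lies 19 mm behind it; z points along the fingers, y is the line along which they close (so a half turn about z gives the same grasp; the last joint's range is limited). The gripper opens to 85 mm and grips with 20 to 120 N. Pads are 22 mm wide; open, the fingers measure 114 mm over their backs; the gripper's body (76 mm by 85 mm) begins 54 mm behind the grasp point. The pads swing forward as they close: fully open they stand 13 mm farther back than shut.
Start: joints at [-1.28, 0.615, -0.013, 1.423, 0.008, 1.103, -0.04], TCP at [0.202, 0.618, 0.211] pointing down, gripper open.
Joint ranges: [-3.12, 3.12], [-0.3, 2.06], [-1.34, 1.32], [0.26, 2.42], [-1.36, 4.5], [0.01, 1.98], [-2.84, 2.84]. Speed limits (rad/s): [2.79, 2.79, 3.14, 3.14, 3.14, 3.14, 3.14].

## Interface

Orientations are given as a unit quaternion [x, y, z, w].
In Python, from plant import * gives the robot as it stands.
- The arm moves only by the tool apply_moves, never from a script. Its argument "plan" is text: rows parted by semicolons, each of 7 numbers parted by spaces: the finger opening in cm, from 0 to 8.54, then the shift along the tool's x, y, z in cm, then the turn, a rotation vector about the tool's x, y, z in degrees. In form: hand x y z rx ry rz; .... A call has 1 to 20 rows; each row is the pose to reach, as a shift and turn from the pose commanded when the call began, along the tool's axes at that moment; what a row does not reach only later rows make up. A row lasts 1/10 s, in which the tool goes at most 50 mm and 8.59 degrees, less where a joint would pass 70% of its speed; a pose out of reach is approached as far as the arm can. A call with a gripper value outside its range is refused whole. The fingers move at their own pace and stop on an object; the grip force is fixed at half the most. Time passes only in rows, so rows that repeat a pose let the fingers close. It gives the time, the measured TCP pose, the force, the opening and the grip force at its end, in the units of the state.
- sense(): the state, without advancing time (a new reading comes with each control period).
- camera(name): name is "scene" or "top"; returns a dict with "pixels" (420x560x3 uint8, red, green, blue), "fx", "fy", "cx", "cy" (pixels), "dist" ([k1, k2, p1, p2, k3] as OpenCV has them; the pictures are not rectified), "eye" and "rotation" of the camera in the world. Camera axes: x right, y up, looking along -z (the intrinsics and any distortion apply to the point x, -y, -z); pixel columns grow to the right and rows downward; lengths in m; the calibration is good to about 2 mm. A picture is of the moment at which its call begins. There is no depth.
- hand_in(): hands the job in; it is judged then, once.
Trained networks look in a picture, given as the dict that the camera call returned (one of the last four; its "shot" number tells which), for a name from the list of things; names that differ only in an ending like _2 or _b are one class to them, and where a whole thing is asked for, a point or a joint stands for the part that bears it (a point fixed in the world has none). Each returns a list of dicts, best first, with "score" (0 to 1); they miss things now and then, are a little off and sometimes report something else, mostly with a low value. They report only what shows in the picture. A call takes as long as a camera call.
- look_for(name, picture): "centre" ([x, y, z] in m, in world coordinates, good to about 4 mm: the middle of the surface that is visible of it).
- masks_of(name, picture): "region" (420x560 bool, what is visible of it).
- landmark_of(name, picture): "centre" ([x, y, z] in m, in world coordinates, good to about 4 mm: a listed point, or the origin of a listed thing).
The state is a dict: "t": time; "qpos": joint angles; "qd": joint speeds; "tau": joint torques, N m; "ee_pos": TCP position; "orientation": TCP orientation; "ft_force": force on the tool from outside, world axes, zero at the start; "wrist_torque": the same for the moment, N m; "opening": finger opening in m; "grip_force": force on a finger pad.
Only numpy, scipy, OpenCV 4.12 (cv2) and the standard library are available. Lean on these libraries where they do the work, as an engineer would, in place of code of your own. Each camera call takes 0.05 s, during which the arm holds its last target. There are 200 camera calls.

## Task

Slide both battery handles off the charging dock, pulling each straight out of the open front of its bay past the click of its catch, and stand them upright in the divided crate, each in an empty cell of its own. Lower them in rather than dropping them, and leave the jars in their cells, and the clamp and the bottle that lie between dock and crate, where they are.

Things in the scene. Friction and masses are not known exactly. Their poses are not given: they have to be found in the camera images.
- dock: White charging dock fixed to the bench, 95 mm deep (x), 220 mm wide (y), 29.5 mm high. Origin: on its underside, level with the seats; it reaches from x = -30 mm (open front) to x = +65 mm (back). Two bays side by side, each a T-slot open only to the dock's -x: channel 56 mm wide under grey lips (underside 23.5 mm, top 29.5 mm above the bench) with a 44 mm slot between them.
- bay_l (a point): Seat of the bay at the dock's +y side, on the channel floor, 14 mm above the bench; dock frame (0, 55, 14) mm, axes as the dock's. The foot of a seated handle is held under the lips, so it cannot be lifted out. Two sprung balls hold it: it takes about 8 to 18 N along -x to pop past them within 25 mm; the foot is clear of the lips once slid 60 mm to -x.
- bay_r (a point): Seat of the other bay, just like the first, at the dock's -y side; dock frame (0, -55, 14) mm, axes as the dock's.
- slim_handle: Steel battery handle, upright cylinder 28 mm across, 120 mm tall in all, about 0.2 kg, with a black round foot 54 mm across and 8 mm thick. Origin: centre of the foot's underside; z up along the handle. It starts seated in one of the two bays, either one.
- stout_handle: Steel battery handle, upright cylinder 36 mm across, 105 mm tall in all, about 0.28 kg, with the same black round foot 54 mm across and 8 mm thick. Origin: centre of the foot's underside; z up along the handle. It starts seated in the other bay.
- crate: Grey open divided crate fixed to the bench, 147 mm (x) by 218 mm (y), 50 mm high, walls and dividers 5 mm, floor 5 mm thick. Origin: centre of its underside. Six square cells, 66 mm inside, two along x by three along y: centres at x = +-35.5 mm, y = -71, 0, +71 mm in the crate's frame. Two cells hold a jar; four are empty.
- jar_a: Small glass jar with a white lid, 50 mm across, 48 mm tall, standing in a cell of the crate. Origin: centre of its underside. To be left there.
- jar_b: A second jar just like jar_a, standing in another cell. To be left there.
- clamp: Steel scissor-handled clamp, about 175 mm long, 7 mm high, lying on the bench in the gap between dock and crate, roughly along x; bystander. Origin: at its pivot on the bench; x towards its jaws.
- bottle: Small white plastic bottle, 56 mm across, 100 mm tall, standing behind the gap between dock and crate; bystander. Origin: centre of its underside.

How it is judged:
By the outcome, as a careful person would: the job done as asked, in the order asked, and still so for the second after the job is handed in, with the robot touching nothing.
It also fails if it takes over 67 s, if anything falls off the work surface, if the arm or the gripper's body presses on something with over 40 N, if the wrist force passes 120 N, or if a joint passes its speed limit or range.

## Working session

There is one attempt and no reset: what is moved stays moved. The work goes in short steps, Python scripts to look and compute and a tool call to move; the robot and the scene stay as the last step left them, time stands still between calls to the robot, and variables do not carry over. Pictures are saved under pics/ and viewed, at most 10 in all, crops included, and the job is handed in when it is done.

Besides the shell and the picture viewer there is one more tool, called after ">>>" as name(argument=value, ...) on one line, values as JSON. apply_moves: Moves the arm, as the interface text tells. Its arguments: {"type":"object","properties":{"plan":{"type":"string"}},"required":["plan"]}

```bash
ls; mkdir -p pics; cat > h.py <<'E'
from plant import *
import numpy as np, cv2
from scipy.spatial.transform import Rotation as R
def ray(c,uv):
    K=np.array([[c['fx'],0,c['cx']],[0,c['fy'],c['cy']],[0,0,1.]])
    p=cv2.undistortPoints(np.array([[uv]],float),K,np.array(c['dist'],float))[0,0]
    d=np.array(c['rotation'])@np.array([p[0],-p[1],-1.]); return np.array(c['eye']),d/np.linalg.norm(d)
def tri(rs):
    A=0;b=0
    for e,d in rs:
        P=np.eye(3)-np.outer(d,d);A=A+P;b=b+P@e
    return np.linalg.solve(A,b)
def onz(c,uv,z):
    e,d=ray(c,uv);return e+d*(z-e[2])/d[2]
def save(c,n): cv2.imwrite('pics/'+n+'.png',c['pixels'][:,:,::-1])
E
python3 - <<'E'
from h import *
s=sense();print({k:np.round(v,3) for k,v in s.items()})
C={n:camera(n) for n in('scene','top')}
for n,c in C.items():
    save(c,n+'0');print(n,np.round(c['eye'],3),np.round(c['rotation'],2).tolist())
    for o in 'dock bay_l bay_r slim_handle stout_handle crate jar_a clamp bottle'.split():
        print(o,'LM',[(np.round(d['centre'],3).tolist(),round(d['score'],2)) for d in landmark_of(o,c)[:3]])
E
```

```text
pics
{'t': np.float64(0.0), 'qpos': array([-1.281,  0.616, -0.013,  1.425,  0.008,  1.103, -0.04 ]), 'qd': array([-0.001, -0.002, -0.001,  0.001, -0.002, -0.   , -0.001]), 'tau': array([-0.0000e+00, -4.6922e+01,  2.5900e-01, -1.7104e+01,  1.0000e-02,
        1.0000e-02, -0.0000e+00]), 'ee_pos': array([0.202, 0.617, 0.21 ]), 'orientation': array([ 0.158,  0.987, -0.001, -0.   ]), 'ft_force': array([-0.352, -0.253, -0.119]), 'wrist_torque': array([-0.   ,  0.045, -0.041]), 'grip_force': np.float64(0.0), 'opening': np.float64(0.086)}
scene [ 1.079 -0.477  0.956] [0.29, 0.12, 0.38, 0.87]
dock LM [([0.601, -0.152, 0.008], 0.72), ([0.567, 0.197, -0.001], 0.69)]
bay_l LM [([0.559, 0.254, 0.01], 0.67), ([0.573, 0.148, 0.012], 0.65)]
bay_r LM [([0.559, 0.254, 0.01], 0.67), ([0.573, 0.148, 0.012], 0.65)]
slim_handle LM [([0.556, 0.258, 0.013], 0.63)]
stout_handle LM [([0.572, 0.142, 0.012], 0.94)]
crate LM [([0.549, -0.211, 0.002], 0.68)]
jar_a LM [([0.602, -0.151, 0.006], 0.8), ([0.519, -0.205, 0.007], 0.7)]
clamp LM [([0.499, -0.005, -0.002], 0.7), ([0.571, 0.144, 0.017], 0.63)]
bottle LM [([0.689, -0.003, 0.0], 0.97)]
top [ 0.461 -0.008  0.858] [-0.06, 0.05, 0.71, -0.7]
dock LM [([0.565, 0.197, 0.001], 0.98), ([0.55, -0.211, 0.002], 0.57)]
bay_l LM [([0.557, 0.254, 0.013], 0.71)]
bay_r LM [([0.557, 0.254, 0.013], 0.71)]
slim_handle LM [([0.556, 0.253, 0.02], 0.62)]
stout_handle LM [([0.569, 0.147, 0.011], 0.89)]
crate LM [([0.55, -0.212, 0.001], 0.88)]
jar_a LM [([0.519, -0.202, 0.006], 0.98), ([0.601, -0.149, 0.004], 0.93)]
clamp LM []
bottle LM [([0.692, -0.008, 0.002], 0.76)]
```

View pics/scene0.png

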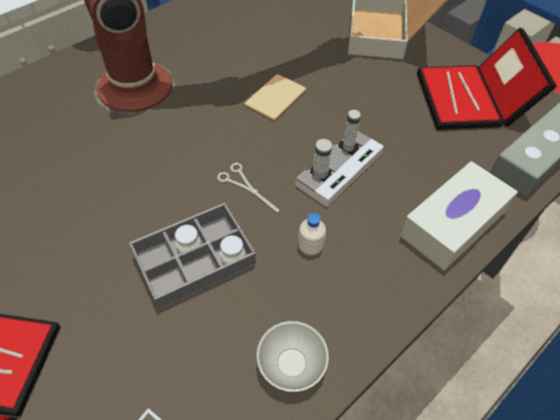

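View pics/top0.png

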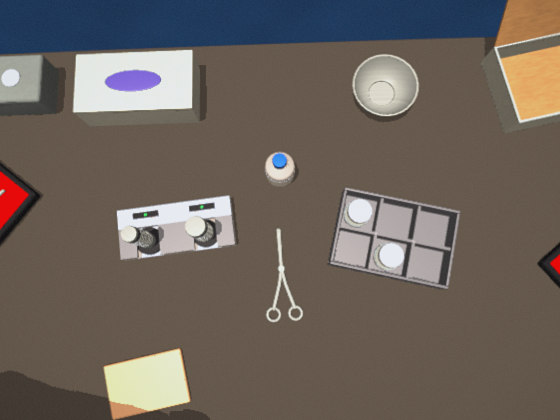

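The scene view shows the slim handle's top at about (353,116) and the stout's at (323,147). The clamp lies near (250,190), the bottle at (312,235), and the crate at about (131–254, 207–305). The top view shows the slim handle at (129,234), the stout at (196,227), and the jars at (360,211) and (391,257). The crate corners there are at about (345,189), (459,209), (447,287) and (331,265).

```bash
cat >> h.py <<'E'
from scipy.optimize import minimize
def proj(c,P):
    Rm=np.array(c['rotation']);p=(np.asarray(P)-np.array(c['eye']))@Rm*[1,-1,-1]
    K=np.array([[c['fx'],0,c['cx']],[0,c['fy'],c['cy']],[0,0,1.]])
    return cv2.projectPoints(p,np.zeros(3),np.zeros(3),K,np.array(c['dist'],float))[0][:,0]
def hullim(p):
    im=np.zeros((1680,2240),np.uint8);cv2.fillConvexPoly(im,cv2.convexHull(np.round((p+.5)*4).astype(np.int32)),1);return im
def maskhull(m):
    m=cv2.resize(m.astype(np.uint8),(2240,1680),interpolation=cv2.INTER_NEAREST)
    n,l,st,_=cv2.connectedComponentsWithStats(m);m=(l==1+st[1:,4].argmax()).astype(np.uint8)
    q=np.argwhere(m)[:,::-1];o=np.zeros_like(m);cv2.fillConvexPoly(o,cv2.convexHull(q.astype(np.int32)),1);return o
def fit(obs,model,x0,step):
    def f(x): return sum(1-(a&b).sum()/(a|b).sum() for c,b in obs for a in [hullim(proj(c,model(x)))])
    r=minimize(f,x0,method='Nelder-Mead',options=dict(initial_simplex=np.vstack([x0]+[np.array(x0)+np.eye(len(x0))[i]*step[i] for i in range(len(x0))]),xatol=2e-4,fatol=1e-4,maxiter=150))
    return r.x,r.fun
def box(x0,x1,y0,y1,h):
    B=np.array([[a,b,z] for a in(x0,x1) for b in(y0,y1) for z in(0,h)])
    return lambda x:(R.from_euler('z',x[2]).apply(B)+[x[0],x[1],x[3] if len(x)>3 else 0])
def cyl(r,z0,h):
    t=np.linspace(0,6.283,40);ci=np.c_[r*np.cos(t),r*np.sin(t),0*t]
    return lambda x:np.vstack([ci+[x[0],x[1],z0],ci+[x[0],x[1],x[2]]])
E
cat > m.py <<'E'
from h import *
C=[camera('scene'),camera('top')]
def mk(n,near=None):
    out=[]
    for c in C:
        L=masks_of(n,c)
        if not L: print('no',n);continue
        if near is not None:
            u=proj(c,[near])[0];L=sorted(L,key=lambda d:np.linalg.norm(np.argwhere(d['region']).mean(0)[::-1]-u))
        out.append((c,L[0]['region']))
    return out
for n,b,x0 in(('crate',box(-.0735,.0735,-.109,.109,.05),[.55,-.211,-.17,0]),('dock',box(-.03,.065,-.11,.11,.0295),[.566,.197,.13,0])):
    m=mk(n,[x0[0],x0[1],.02]);o=[(c,maskhull(a)) for c,a in m]
    x,f=fit(o,b,x0,[.01,.01,.05,.01]);print(n,x.round(4),round(f,3),[fit([q],b,x0[:3],[.01,.01,.05])[0].round(4).tolist() for q in o])
    if n=='dock': print([ (x[:3]+R.from_euler('z',x[2]).apply([0,s,0])*[1,1,0])[:2].round(4).tolist() for s in(.055,-.055)])
for n,r,x0 in(('slim_handle',.014,[.556,.254,.134]),('stout_handle',.018,[.571,.146,.119])):
    m=mk(n,[x0[0],x0[1],.09]);o=[]
    for c,a in m:  o.append((c,maskhull(a)))
    x,f=fit(o,cyl(r,.03,0),x0,[.005,.005,.01]);print(n,x.round(4),round(f,3),[int(a.sum()) for c,a in m])
E
python3 m.py
```

```text
Traceback (most recent call last):
  File "m.py", line 13, in <module>
    m=mk(n,[x0[0],x0[1],.02]);o=[(c,maskhull(a)) for c,a in m]
  File "m.py", line 9, in mk
    u=proj(c,[near])[0];L=sorted(L,key=lambda d:np.linalg.norm(np.argwhere(d['region']).mean(0)[::-1]-u))
      ~~~~^^^^^^^^^^
  File "h.py", line 18, in proj
    Rm=np.array(c['rotation']);p=(np.asarray(P)-np.array(c['eye']))@Rm*[1,-1,-1]
                                 ~~~~~~~~~~~~~~~~~~~~~~~~~~~~~~~~~~^~~
ValueError: matmul: Input operand 1 has a mismatch in its core dimension 0, with gufunc signature (n?,k),(k,m?)->(n?,m?) (size 4 is different from 3)
```

```bash
sed -i "s/np.array(c\['rotation'\])/R.from_quat(c['rotation']).as_matrix()/" h.py; python3 m.py
```

```text
crate [ 0.5484 -0.213  -0.2381 -0.0006] 0.034 [[0.5484, -0.2146, -0.2404], [0.5485, -0.2125, -0.235]]
dock [0.5636 0.1975 0.0993 0.0019] 0.108 [[0.5635, 0.1972, 0.0978], [0.5615, 0.1992, 0.119]]
[[0.5582, 0.2522], [0.5691, 0.1428]]
slim_handle [0.5568 0.248  0.1394] 0.714 [573, 774]
no stout_handle
stout_handle [0.5614 0.1352 0.1535] 0.19 [738]
```

```bash
python3 - <<'E'
from h import *
c,d=camera('scene'),camera('top')
def crop(c,x0,y0,w,h,k): return cv2.resize(c['pixels'][y0:y0+h,x0:x0+w,::-1],None,fx=k,fy=k,interpolation=cv2.INTER_CUBIC)
a=crop(c,290,100,100,110,4); b=crop(d,105,185,140,85,4)
o=np.zeros((780,560,3),np.uint8)
o=np.zeros((440,960,3),np.uint8);o[:440,:400]=a;o[:340,400:]=b
o=cv2.resize(o,(800,367),interpolation=cv2.INTER_AREA) if 0 else o
cv2.imwrite('pics/ca.png',a);cv2.imwrite('pics/cb.png',b)
for n,cc in(('scene',c),('top',d)):
  for yaw,p in((.105,(.5636,.1975)),):
    B=np.array([[x,y,.0295] for x in(-.03,.065) for y in(-.11,.11)]+[[0,.055,.134],[0,-.055,.119]])
    print(n,proj(cc,R.from_euler('z',yaw).apply(B)+[*p,0]).round(1).tolist())
E
```

```text
scene [[295.7, 177.6], [352.3, 127.6], [327.8, 199.4], [383.7, 146.2], [354.4, 113.6], [323.8, 144.4]]
top [[235.1, 243.7], [121.0, 258.5], [229.6, 195.2], [117.4, 209.9], [128.9, 232.6], [195.4, 225.4]]
```

View pics/ca.png

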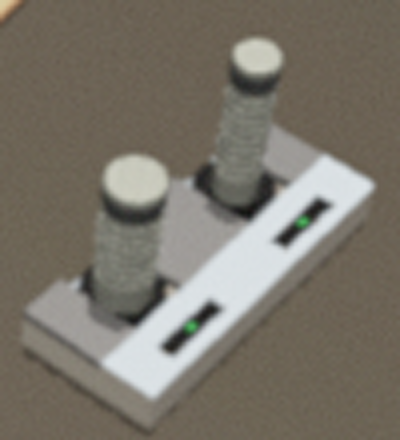

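View pics/cb.png

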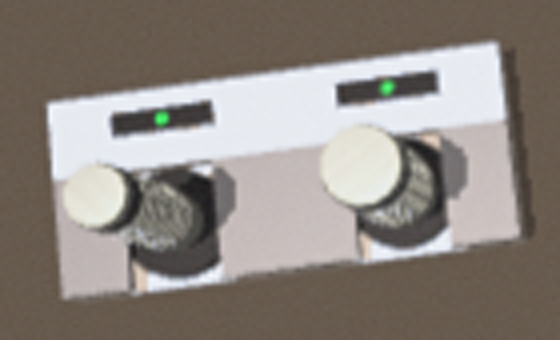

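The scene crop puts the cap centres at full-frame (354,114.5) for the slim handle and (323.8,145) for the stout. The top crop puts them at (129,233.8) and (195.3,226.2). In the top view the dock corners are (120.5,259.5), (116.8,210.5), (230,195.5) and (235,244.5), all within about 1 px of the fitted model.

```bash
cat >> h.py <<'E'
def to(pos,yaw=None):
    "tool shift (cm) and turn about tool z (deg) to put TCP at pos, tool-y at world angle yaw deg"
    s=sense();q=R.from_quat(s['orientation']);sh=q.inv().apply(np.array(pos)-s['ee_pos'])*100
    y=q.as_matrix()[:,1];a=np.degrees(np.arctan2(y[1],y[0]))
    t=None if yaw is None else -((yaw-a+90)%180-90)
    print('shift',sh.round(2),'turn',t,'ang',a.round(1),'tcp',np.round(s['ee_pos'],4))
E
python3 - <<'E'
from h import *
c,d=camera('scene'),camera('top')
for n,a,b in(('slim',(354,114.3),(129,233.6)),('stout',(323.8,144.9),(195.3,226.1))): print(n,tri([ray(c,a),ray(d,b)]).round(4))
P=[onz(d,u,.0295) for u in((120.5,259.3),(116.8,210.5),(230,195.5),(235,244.3))]
print(np.round(P,4).tolist(),np.mean(P,0).round(4))
for a,b in((3,0),(2,1)): v=P[b]-P[a];print(np.degrees(np.arctan2(-v[0],v[1])),np.linalg.norm(v))
for yaw in(-.238,):
  for p in((.0355,0),(-.0355,.071)): print('cell',R.from_euler('z',yaw).apply([*p,0])+[.5484,-.213,0])
to([.57,.1445,.16],6);to([.57,.1445,.20],6)
E
```

```text
slim [0.5565 0.2532 0.1304]
stout [0.5686 0.1437 0.1161]
[[0.5208, 0.3046, 0.0295], [0.6156, 0.3148, 0.0295], [0.6392, 0.0941, 0.0295], [0.5442, 0.0853, 0.0295]] [0.5799 0.1997 0.0295]
6.079212065623941 0.22061402467293387
6.0862147431057565 0.22196731843582737
cell [ 0.58289931 -0.22136946  0.        ]
cell [ 0.53063962 -0.13563193  0.        ]
shift [-49.66 -33.51   5.13] turn 65.85307237618991 ang 71.9 tcp [0.2024 0.6176 0.2113]
shift [-49.66 -33.51   1.13] turn 65.85307237618991 ang 71.9 tcp [0.2024 0.6176 0.2113]
```

>>> apply_moves(plan="8.5 -12 -8 0 0 0 16; 8.5 -24 -16 0.5 0 0 32; 8.5 -36 -24 1 0 0 48; 8.5 -49.6 -33.6 1.1 0 0 65.9; 8.5 -49.6 -33.6 1.1 0 0 65.9; 8.5 -49.6 -33.6 1.1 0 0 65.9; 8.5 -49.6 -33.6 1.1 0 0 65.9; 8.5 -49.6 -33.6 1.1 0 0 65.9; 8.5 -49.6 -33.6 1.1 0 0 65.9; 8.5 -49.6 -33.6 1.1 0 0 65.9; 8.5 -49.6 -33.6 1.1 0 0 65.9; 8.5 -49.6 -33.6 1.1 0 0 65.9; 8.5 -49.6 -33.6 1.1 0 0 65.9; 8.5 -49.6 -33.6 1.1 0 0 65.9; 8.5 -49.6 -33.6 1.1 0 0 65.9; 8.5 -49.6 -33.6 1.1 0 0 65.9; 8.5 -49.6 -33.6 1.1 0 0 65.9; 8.5 -49.6 -33.6 1.1 0 0 65.9")

```text
t: 3.65
ee_pos: [0.5687, 0.145, 0.2004]
orientation: [0.669, 0.744, 0.0, -0.0]
ft_force: [0.5, 0.2, 0.2]
opening: 0.0852
grip_force: 0.0
```

```bash
python3 - <<'E'
from h import *
to([.569,.1435,.076],6)
s=sense();print(s['t'],np.round(s['qpos'],2),s['ft_force'])
E
```

```text
shift [-0.15  0.02 12.44] turn 0.06285826987109999 ang 6.1 tcp [0.5687 0.145  0.2004]
3.65 [-0.49  0.54  0.32  1.64 -0.2   1.    0.01] [0.48329632 0.22015822 0.2154739 ]
```

>>> apply_moves(plan="8.5 -0.15 0 4 0 0 0; 8.5 -0.15 0 8 0 0 0; 8.5 -0.15 0 10.5 0 0 0; 8.5 -0.15 0 12.4 0 0 0; 8.5 -0.15 0 12.4 0 0 0; 8.5 -0.15 0 12.4 0 0 0; 0 -0.15 0 12.4 0 0 0; 0 -0.15 0 12.4 0 0 0; 0 -0.15 0 12.4 0 0 0; 0 -0.15 0 12.4 0 0 0; 0 -0.15 0 12.4 0 0 0; 0 -0.15 0 12.4 0 0 0; 0 -0.15 0 12.4 0 0 0; 0 -0.15 0 12.4 0 0 0; 0 -0.15 0 12.4 0 0 0; 0 -0.15 0 12.4 0 0 0")

```text
t: 5.25
ee_pos: [0.5702, 0.1426, 0.0774]
orientation: [0.669, 0.743, 0.001, 0.001]
ft_force: [-0.8, 0.7, 6.1]
opening: 0.034
grip_force: 59.5
```

>>> apply_moves(plan="0 0 -0.5 0 0 0 0; 0 0 -1 0 0 0 0; 0 0 -1.5 0 0 0 0; 0 0 -2 0 0 0 0; 0 0 -2.5 0 0 0 0; 0 0 -3 0 0 0 0; 0 0 -3 0 0 0 0")

```text
t: 5.95
ee_pos: [0.561, 0.1415, 0.0792]
orientation: [0.67, 0.742, 0.017, 0.016]
ft_force: [30.9, 2.9, -21.5]
opening: 0.0338
grip_force: 63.0
```

>>> apply_moves(plan="0 0 0 0 2 0 0; 0 0 0 0 4 0 0; 0 0 0 0 6 0 0; 0 0 0 0 6 0 0")

```text
t: 6.35
ee_pos: [0.5473, 0.14, 0.0791]
orientation: [0.669, 0.742, -0.033, -0.03]
ft_force: [3.7, 1.1, 10.6]
opening: 0.0339
grip_force: 66.6
```

>>> apply_moves(plan="0 0 -0.5 0 -1 0 0; 0 0 -1 0 -2 0 0; 0 0 -1.5 0 -3 0 0; 0 0 -2 0 -3 0 0; 0 0 -2 0 -3 0 0")

```text
t: 6.85
ee_pos: [0.5184, 0.1371, 0.0785]
orientation: [0.669, 0.743, -0.02, -0.018]
ft_force: [-0.8, 0.2, 3.3]
opening: 0.0341
grip_force: 65.4
```

```bash
python3 - <<'E'
from h import *
c=camera('scene');s=sense();print(s['ft_force'],s['wrist_torque'])
cv2.imwrite('pics/d1.png',cv2.resize(c['pixels'][90:230,240:400,::-1],None,fx=4,fy=4,interpolation=cv2.INTER_CUBIC))
E
```

```text
[-1.25884924 -0.17863356  5.6862414 ] [-0.02258769  0.24859773  0.01157298]
```

View pics/d1.png

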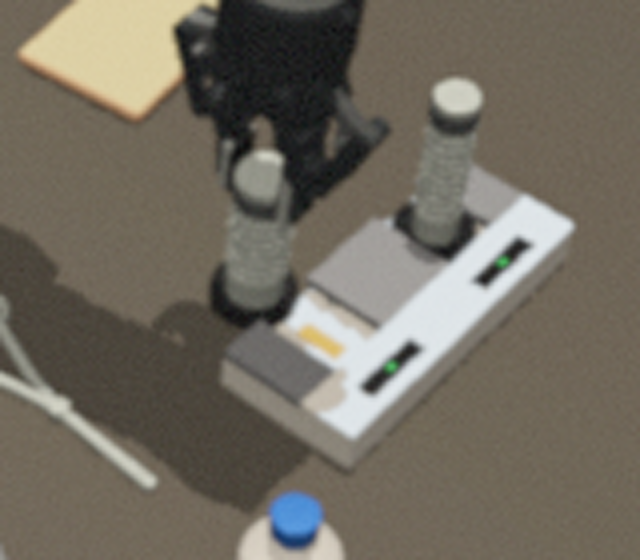

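The handle is sliding cleanly along its bay: the foot is now at crop (253,295), at the front edge of the dock. The other handle and the clamp have not moved.

>>> apply_moves(plan="0 0 -1 0 -1 0 0; 0 0 -2 0 -2 0 0; 0 0 -3 0 -3 0 0; 0 0 -4 -0.2 -3 0 0; 0 0 -4.5 -0.2 -3 0 0; 0 0 -4.5 -2 -3 0 0; 0 0 -4.5 -4 -3 0 0; 0 0 -4.5 -6.5 -3 0 0; 0 0 -4.5 -8 -3 0 0; 0 0 -4.5 -8 -3 0 0; 0 0 -4.5 -8 -3 0 0")

```text
t: 8.0
ee_pos: [0.4787, 0.1329, 0.1601]
orientation: [0.669, 0.743, -0.0, -0.0]
ft_force: [-0.1, 0.3, -3.7]
opening: 0.0338
grip_force: 64.8
```

```bash
python3 - <<'E'
from h import *
c,d=camera('scene'),camera('top');s=sense();print(s['ft_force'],s['wrist_torque'],s['orientation'])
o=np.vstack([cv2.resize(q['pixels'][y:y+100,x:x+180,::-1],None,fx=3,fy=3,interpolation=cv2.INTER_CUBIC) for q,x,y in((c,200,80),(d,110,200))])
cv2.imwrite('pics/d2.png',o[:600]); to([.583,-.2215,.155],-13.6); to([.583,-.2215,.155],6)
E
```

```text
[ 0.65249497  0.54231198 -2.5224908 ] [-0.04580625  0.02478138 -0.01151438] [ 0.6694209   0.74288176 -0.00131441 -0.00078367]
shift [-36.33   6.76   0.44] turn 19.55505681501647 ang 6.0 tcp [0.4781 0.1328 0.1594]
shift [-36.33   6.76   0.44] turn -0.044943184983523565 ang 6.0 tcp [0.4781 0.1328 0.1594]
```

View pics/d2.png

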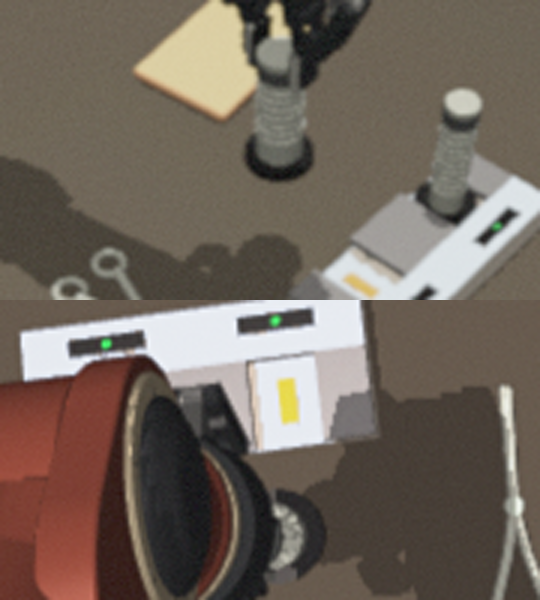

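The stout handle is clear of the dock: its foot is at scene crop (281,155) and it looks upright. Next I carry it over the gap.

>>> apply_moves(plan="0 -2 0.4 0 0 0 1; 0 -5 1 0 0 0 3; 0 -9 1.7 0 0 0 5; 0 -13 2.4 0 0 0 7; 0 -17 3.2 0 0 0 9; 0 -21 4 0 0 0 11; 0 -25 4.7 0 0 0 13; 0 -29 5.4 0 0 0 15; 0 -32.5 6.1 0 0 0 17; 0 -35 6.5 0 0 0 19; 0 -36 6.7 0 0 0 19.6; 0 -36.3 6.8 0 0 0 19.6; 0 -36.3 6.8 0 0 0 19.6; 0 -36.3 6.8 0 0 0 19.6")

```text
t: 9.5
ee_pos: [0.5844, -0.2183, 0.1601]
orientation: [0.785, 0.619, 0.0, -0.001]
ft_force: [-0.0, 0.2, -3.2]
opening: 0.0339
grip_force: 64.7
```

```bash
python3 - <<'E'
from h import *
c,d=camera('scene'),camera('top');s=sense();p=s['ee_pos'];print(p,s['ft_force'],s['orientation'])
o=np.zeros((600,480,3),np.uint8)
for i,(q,x,y) in enumerate(((c,110,190),(d,310,160))):
    im=q['pixels'][:,:,::-1].copy();im=cv2.resize(im[y:y+100,x:x+160],None,fx=3,fy=3,interpolation=cv2.INTER_CUBIC)
    t=np.linspace(0,6.28,24)
    P=np.c_[p[0]+.027*np.cos(t),p[1]+.027*np.sin(t),0*t+p[2]-.0634+.0]
    for u in proj(q,P): cv2.circle(im,tuple(int(v) for v in ((u-[x,y]+.5)*3)),1,(0,255,0),-1)
    cells=R.from_euler('z',-.238).apply(np.array([[.0355+a,b,.05] for a,b in((-.033,-.033),(-.033,.033),(.033,.033),(.033,-.033))]))+[.5484,-.213,0]
    for u in proj(q,cells): cv2.circle(im,tuple(int(v) for v in ((u-[x,y]+.5)*3)),2,(0,0,255),-1)
    o[300*i:300*i+300]=im
cv2.imwrite('pics/d3.png',o); to([.583,-.2215,.072],-13.6)
E
```

```text
[ 0.58453268 -0.21886489  0.16057763] [-0.76923209 -0.36260784 -3.23601306] [ 7.85262275e-01  6.19162813e-01  3.24624051e-04 -6.81000404e-04]
shift [-0.3  -0.08  8.86] turn 0.11010042598653058 ang -13.5 tcp [ 0.5845 -0.2189  0.1606]
```

View pics/d3.png

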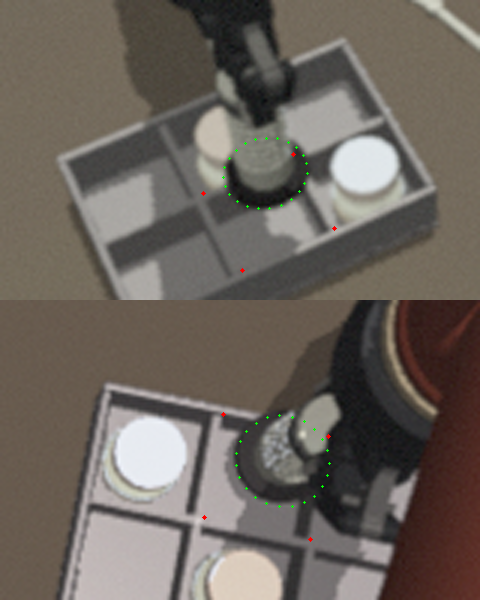

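The overlaid foot ring matches the real foot in both views, and the target cell's corners line up with the dividers. Lowering.

>>> apply_moves(plan="0 -0.1 0 1.5 0 0 0; 0 -0.1 0 3 0 0 0; 0 -0.1 0 4.5 0 0 0; 0 -0.1 0 5.5 0 0 0; 0 -0.1 0 6.5 0 0 0; 0 -0.1 0 7.5 0 0 0; 0 -0.1 0 8.2 0 0 0; 0 -0.1 0 8.2 0 0 0; 0 -0.1 0 8.2 0 0 0; 0 -0.1 0 8.2 0 0 0")

```text
t: 10.6
ee_pos: [0.5846, -0.2224, 0.0793]
orientation: [0.786, 0.618, 0.0, 0.001]
ft_force: [-0.2, -0.5, -2.6]
opening: 0.034
grip_force: 64.7
```

>>> apply_moves(plan="0 0 0 0.3 0 0 0; 0 0 0 0.6 0 0 0; 0 0 0 0.8 0 0 0; 0 0 0 1.0 0 0 0; 0 0 0 1.1 0 0 0; 0 0 0 1.1 0 0 0; 0 0 0 1.1 0 0 0")

```text
t: 11.3
ee_pos: [0.5844, -0.2223, 0.0696]
orientation: [0.786, 0.618, 0.0, 0.0]
ft_force: [-2.0, 1.0, 6.5]
opening: 0.0338
grip_force: 65.7
```

>>> apply_moves(plan="4.5 0 0 0 0 0 0; 5.5 0 0 0 0 0 0; 6 0 0 0 0 0 0; 6 0 0 0 0 0 0; 6 0 0 0 0 0 0; 6 0 0 -2 0 0 0; 6 0 0 -5 0 0 0; 6 0 0 -9 0 0 0; 6 0 0 -12.5 0 0 0; 7 0 0 -12.5 0 0 0; 8.5 0 0 -12.5 0 0 0")

```text
t: 12.4
ee_pos: [0.5844, -0.2221, 0.1933]
orientation: [0.786, 0.618, 0.0, 0.001]
ft_force: [-0.1, -0.7, -0.7]
opening: 0.0822
grip_force: 0.0
```

```bash
python3 - <<'E'
from h import *
to([.557,.253,.205],6)
E
```

```text
shift [ 45.52 -13.87  -1.19] turn -19.649921847338902 ang -13.6 tcp [ 0.5844 -0.2221  0.1933]
```

>>> apply_moves(plan="8.5 4.5 -1.4 -0.6 0 0 -2; 8.5 9 -2.8 -1.2 0 0 -4; 8.5 13.5 -4.1 -1.2 0 0 -6; 8.5 18 -5.5 -1.2 0 0 -8; 8.5 22.5 -6.9 -1.2 0 0 -10; 8.5 27 -8.2 -1.2 0 0 -12; 8.5 31.5 -9.6 -1.2 0 0 -14; 8.5 36 -11 -1.2 0 0 -16; 8.5 40.5 -12.3 -1.2 0 0 -18; 8.5 44 -13.4 -1.2 0 0 -19.6; 8.5 45.5 -13.9 -1.2 0 0 -19.6; 8.5 45.5 -13.9 -1.2 0 0 -19.6; 8.5 45.5 -13.9 -1.2 0 0 -19.6; 8.5 45.5 -13.9 -1.2 0 0 -19.6; 8.5 45.5 -13.9 -1.2 0 0 -19.6")

```text
t: 13.9
ee_pos: [0.5572, 0.2501, 0.2048]
orientation: [0.671, 0.741, -0.0, 0.001]
ft_force: [0.1, -0.3, -0.3]
opening: 0.0847
grip_force: 0.0
```

```bash
python3 - <<'E'
from h import *
to([.557,.253,.08],6)
E
```

```text
shift [3.100e-01 1.000e-02 1.248e+01] turn -0.2988272037780604 ang 5.7 tcp [0.5572 0.2501 0.2048]
```

>>> apply_moves(plan="8.5 0.1 0 4 0 0 -0.3; 8.5 0.1 0 8 0 0 -0.3; 8.5 0.1 0 10.5 0 0 -0.3; 8.5 0.1 0 12.5 0 0 -0.3; 8.5 0.1 0 12.5 0 0 -0.3; 8.5 0.1 0 12.5 0 0 -0.3; 0 0.1 0 12.5 0 0 -0.3; 0 0.1 0 12.5 0 0 -0.3; 0 0.1 0 12.5 0 0 -0.3; 0 0.1 0 12.5 0 0 -0.3; 0 0.1 0 12.5 0 0 -0.3; 0 0.1 0 12.5 0 0 -0.3; 0 0.1 0 12.5 0 0 -0.3; 0 0.1 0 12.5 0 0 -0.3; 0 0.1 0 12.5 0 0 -0.3; 0 0.1 0 12.5 0 0 -0.3; 0 0.1 0 12.5 0 0 -0.3")

```text
t: 15.6
ee_pos: [0.5571, 0.2542, 0.0804]
orientation: [0.667, 0.745, 0.001, 0.0]
ft_force: [0.1, -0.9, 5.8]
opening: 0.0265
grip_force: 58.8
```

>>> apply_moves(plan="0 0 -0.5 0 1 0 0; 0 0 -1 0 2 0 0; 0 0 -1.5 0 3 0 0; 0 0 -2 0 4 0 0; 0 0 -2.4 0 5 0 0; 0 0 -2.6 0 5 0 0; 0 0 -2.6 0 5 0 0")

```text
t: 16.3
ee_pos: [0.5382, 0.2521, 0.0815]
orientation: [0.667, 0.744, -0.026, -0.024]
ft_force: [6.2, 0.9, 4.3]
opening: 0.0266
grip_force: 60.8
```

>>> apply_moves(plan="0 0 -0.5 0 0 0 0; 0 0 -1 0 -1 0 0; 0 0 -1.5 0 -2 0 0; 0 0 -2 0 -2.5 0 0; 0 0 -2 0 -2.5 0 0")

```text
t: 16.8
ee_pos: [0.5092, 0.2488, 0.0812]
orientation: [0.667, 0.745, -0.017, -0.015]
ft_force: [0.2, -0.8, 2.0]
opening: 0.027
grip_force: 59.7
```

>>> apply_moves(plan="0 0 -1 0 -1 0 0; 0 0 -2 0 -2 0 0; 0 0 -3 0 -2.5 0 0; 0 0 -4 -0.2 -2.5 0 0; 0 0 -4.5 -0.2 -2.5 0 0; 0 0 -4.5 -0.5 -2.5 0 0; 0 0 -4.5 -2 -2.5 0 0; 0 0 -4.5 -4 -2.5 0 0; 0 0 -4.5 -6.5 -2.5 0 0; 0 0 -4.5 -8.5 -2.5 0 0; 0 0 -4.5 -9.5 -2.5 0 0; 0 0 -4.5 -9.5 -2.5 0 0")

```text
t: 18.0
ee_pos: [0.4714, 0.2448, 0.1795]
orientation: [0.668, 0.744, 0.002, 0.001]
ft_force: [-0.7, 0.3, -2.8]
opening: 0.0266
grip_force: 59.4
```

```bash
python3 - <<'E'
from h import *
s=sense();print(s['ft_force'],s['wrist_torque'],s['orientation'],s['opening'])
to([.5306,-.1356,.178],-13.6)
E
```

```text
[-0.69264683  0.34928585 -2.82474075] [ 0.03185409  0.01087193 -0.01382974] [6.67639963e-01 7.44482371e-01 1.57924782e-03 6.19767820e-04] 0.026646109422756872
shift [-38.46   1.75   0.11] turn 19.829391498059977 ang 6.2 tcp [0.4714 0.2448 0.1795]
```

>>> apply_moves(plan="0 -2 0.1 0 0 0 1; 0 -5 0.2 0 0 0 3; 0 -9 0.4 0 0 0 5; 0 -13 0.6 0 0 0 7; 0 -17 0.8 0 0 0 9; 0 -21 1 0 0 0 11; 0 -25 1.1 0 0 0 13; 0 -29 1.3 0 0 0 15; 0 -33 1.5 0 0 0 17; 0 -36 1.6 0 0 0 19; 0 -38 1.7 0 0 0 19.8; 0 -38.4 1.8 0 0 0 19.8; 0 -38.4 1.8 0 0 0 19.8; 0 -38.4 1.8 0 0 0 19.8; 0 -38.4 1.8 0 0 0 19.8; 0 -38.4 1.8 0 0 0 19.8")

```text
t: 19.6
ee_pos: [0.5299, -0.1337, 0.1782]
orientation: [0.785, 0.62, 0.0, -0.0]
ft_force: [1.1, -0.5, -2.0]
opening: 0.0262
grip_force: 59.4
```

```bash
python3 - <<'E'
from h import *
c,d=camera('scene'),camera('top');s=sense();p=s['ee_pos'];print(p,s['ft_force'],s['orientation'])
o=np.zeros((600,480,3),np.uint8)
for i,(q,x,y) in enumerate(((c,120,180),(d,310,170))):
    im=q['pixels'][:,:,::-1].copy();im=cv2.resize(im[y:y+100,x:x+160],None,fx=3,fy=3,interpolation=cv2.INTER_CUBIC)
    t=np.linspace(0,6.28,24)
    P=np.c_[p[0]+.027*np.cos(t),p[1]+.027*np.sin(t),0*t+p[2]-.0664]
    for u in proj(q,P): cv2.circle(im,tuple(int(v) for v in ((u-[x,y]+.5)*3)),1,(0,255,0),-1)
    cells=R.from_euler('z',-.238).apply(np.array([[-.0355+a,.071+b,.05] for a,b in((-.033,-.033),(-.033,.033),(.033,.033),(.033,-.033))]))+[.5484,-.213,0]
    for u in proj(q,cells): cv2.circle(im,tuple(int(v) for v in ((u-[x,y]+.5)*3)),2,(0,0,255),-1)
    o[300*i:300*i+300]=im
cv2.imwrite('pics/d4.png',o); to([.5306,-.1356,.076],-13.6)
E
```

```text
[ 0.52986189 -0.13437082  0.17830189] [-0.41390864  0.02670077 -2.54603226] [ 7.85133438e-01  6.19326619e-01  7.12668633e-05 -1.38383772e-04]
shift [-0.11  0.1  10.23] turn 0.13395668127614613 ang -13.5 tcp [ 0.5299 -0.1344  0.1783]
```

View pics/d4.png

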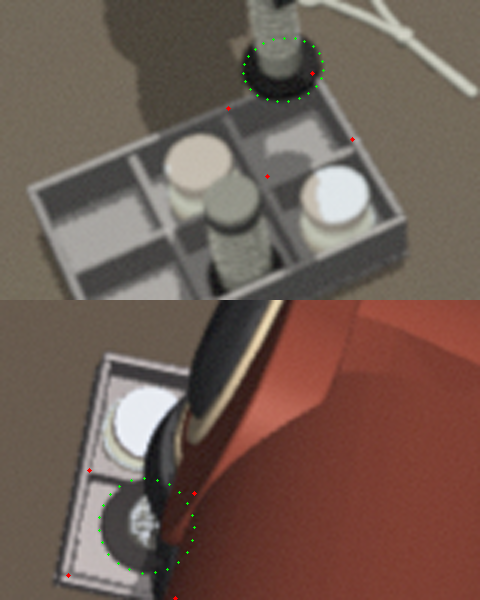

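The stout handle stands upright in its cell, at scene crop (240,240). The slim foot ring matches at (283,70), and the target cell corners line up. Lowering.

>>> apply_moves(plan="0 0 0.1 1.5 0 0 0; 0 0 0.1 3 0 0 0; 0 0 0.1 4.5 0 0 0; 0 0 0.1 6 0 0 0; 0 0 0.1 7.2 0 0 0; 0 0 0.1 8.4 0 0 0; 0 0 0.1 9.3 0 0 0; 0 0 0.1 9.7 0 0 0; 0 0 0.1 9.7 0 0 0; 0 0 0.1 9.7 0 0 0")

```text
t: 20.7
ee_pos: [0.5312, -0.1357, 0.0816]
orientation: [0.786, 0.619, 0.0, 0.0]
ft_force: [-0.2, -0.2, -2.6]
opening: 0.0265
grip_force: 59.6
```

>>> apply_moves(plan="0 0 0 0.3 0 0 0; 0 0 0 0.6 0 0 0; 0 0 0 0.8 0 0 0; 0 0 0 1.0 0 0 0; 0 0 0 1.1 0 0 0; 0 0 0 1.1 0 0 0; 0 0 0 1.1 0 0 0")

```text
t: 21.4
ee_pos: [0.531, -0.1356, 0.0713]
orientation: [0.786, 0.619, 0.0, 0.0]
ft_force: [-1.5, 0.5, 5.1]
opening: 0.0266
grip_force: 60.2
```

>>> apply_moves(plan="4 0 0 0 0 0 0; 5 0 0 0 0 0 0; 6 0 0 0 0 0 0; 6 0 0 0 0 0 0; 6 0 0 0 0 0 0; 6 0 0 -2 0 0 0; 6 0 0 -5 0 0 0; 6 0 0 -9 0 0 0; 6 0 0 -13 0 0 0; 6 4 0 -15 0 0 0; 6 8 0 -15 0 0 0; 6 12 0 -15 0 0 0; 6 16 0 -15 0 0 0; 6 20 0 -15 0 0 0; 6 24 0 -15 0 0 0; 6 28 0 -15 0 0 0; 6 32 0 -15 0 0 0; 6 35 0 -15 0 0 0; 6 35 0 -15 0 0 0; 6 35 0 -15 0 0 0")

```text
t: 23.4
ee_pos: [0.6124, 0.2052, 0.2196]
orientation: [0.785, 0.619, -0.001, 0.0]
ft_force: [0.4, -0.7, -0.7]
opening: 0.0598
grip_force: 0.0
```

```bash
python3 - <<'E'
from h import *
c,d=camera('scene'),camera('top')
save(c,'fin')
for n in('clamp','bottle','jar_a','slim_handle','stout_handle'):
  print(n,[[(np.round(q['centre'],3).tolist(),round(q['score'],2)) for q in landmark_of(n,k)[:2]] for k in(c,d)])
E
```

```text
clamp [[([0.497, -0.005, -0.0], 0.68), ([0.522, -0.204, 0.009], 0.35)], [([0.499, -0.002, 0.002], 0.66)]]
bottle [[([0.69, 0.0, 0.002], 0.97)], [([0.69, -0.007, 0.007], 0.85)]]
jar_a [[([0.52, -0.206, 0.003], 0.79), ([0.603, -0.152, 0.006], 0.65)], [([0.604, -0.152, 0.002], 0.77), ([0.517, -0.201, 0.003], 0.74)]]
slim_handle [[([0.532, -0.136, 0.004], 0.93)], [([0.528, -0.137, 0.011], 0.82)]]
stout_handle [[([0.587, -0.226, 0.005], 0.65)], [([0.587, -0.221, 0.004], 0.93)]]
```

View pics/fin.png

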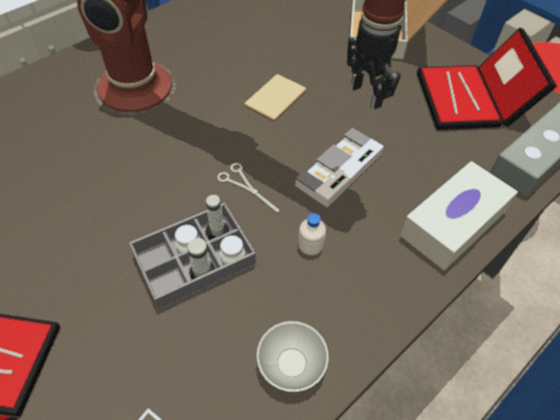

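Both handles stand upright in their own cells, at (215,215) and (199,258). The jars, clamp and bottle have not moved, the dock is empty, and the arm is clear.

```bash
python3 -c "
from plant import *
print(hand_in())"
```

```text
the job is handed in; nothing more can be done
None
```

The job is handed in at about 23 s of the 67 s allowed: both handles were pulled out of the dock and lowered upright into separate empty cells, and the jars, clamp and bottle were not moved.

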